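# Gauge a mounted coin find under the height bridge

## Task

See whether the mounted coin find on the foam pad is low enough for the drawer: set it flat on the bed of the height bridge, coin end first, and push it gently along between the rails under the bar. If it clears, push it home against the end stop and leave it there; if it catches on the bar, let it touch for a moment but do not force it, draw it back and lay it flat on its foam pad again. The crust is brittle, so set it down softly and meet bar and stop lightly, and leave everything else on the desk where it is.

Things in the scene. Friction and masses are not known exactly. Their poses are not given: they have to be found in the camera images.
- mount: Mounted find: wooden plinth 130 (x) x 50 (y) x 18 (z) mm, a lump of fused corroded coins on its +x half, blank label on its rear half. Origin: centre of the underside, x to the coin end. The lump covers x 3 to 54 mm, within 25 mm of the middle; its crown is a flat coin whose rim at x = 54 catches first. Lump height not measured, 22 to 28 mm. 0.2 to 0.32 kg, centre of mass near x = 20 mm.
- mount_tail (a point): Middle of the plinth's plain upright rear end face, 65 mm behind the find's origin and 9 mm above its underside: the place to push. The plinth can be gripped across its 50 mm width anywhere along its sides. Brittle: pressing with more than 15 N on bar or stop spoils it.
- gauge: Height bridge, fixed to the desk: bed plate 260 x 130 x 12 mm (its top 12 mm above the origin), two rails, end stop, two posts. Origin: on the desk under the middle of the bar; x is the direction of pushing. The plate reaches from x = -185 to +75 mm and is open up to x = -42. Posts 12 mm thick, reaching 107 mm above the desk, at x = 0, y = 53 and -53 mm.
- lane_mouth (a point): Middle of the rails' straight beginning, at bed height, 22 mm before the bridge's origin. From here to the stop the steel rails, 12 mm high and 10 mm thick, leave 54 mm free width, centred. Flared lead-ins reach another 20 mm towards the pushing side, where the mouth is about 70 mm wide.
- bar: Bridge bar, clamped to the posts, does not yield: steel, 10 mm along the lane, 14 mm high, with collars and thumb screws out to 80 mm either side. Origin: middle of its underside, so its z is the underside's height above the desk. Set anew each time, 38 to 50 mm above the bed: the find clears it, is too high for it by some mm, or just grazes.
- stop: End stop: rigid steel block 12 x 74 x 16 mm across the lane's end. Origin: lower edge, middle, of the face the plinth meets, 60 mm past the bridge's origin, on the bed. With the find home against it, the find's origin is 65 mm before it (x = -5 mm of the bridge), the lump is wholly past the bar and the rear end face is 70 mm before the bar.
- pad: The find's flat grey foam pad, 190 (x) x 100 (y) x 6 (z) mm, fixed to the desk, firm. Origin: centre of its underside; the find starts lying on it, roughly along its x.
- magnifier: Bystander: hand magnifier lying on the desk, black rim 102 mm across, handle reaching 153 mm to -x. Origin: desk level under the lens centre.
- coin_tray: Bystander: shallow dark wooden tray 160 x 120 x 18 mm with coins. Origin: centre of its underside.
- jar: Bystander: amber jar with white cap, 56 mm across, 75 mm high. Origin: centre of its underside.
Mind the look-alikes: they are no part of the job. Of the things that look like the mount, the smaller one is meant. Of the things that look like the pad, take the one that is farthest from the robot's base at the start.

How it is judged:
By the outcome, as a careful person would: the job done as asked, in the order asked, and still so for the second after the job is handed in, with the robot touching nothing.
It also fails if it takes over 72 s, if anything falls off the work surface, if the arm or the gripper's body presses on something with over 40 N, if the wrist force passes 120 N, or if a joint passes its speed limit or range.

## Robot

A 6-joint arm with a two-finger parallel gripper is mounted at the origin on the work surface. World frame = base frame: x ahead of the robot, y to its left, z up, the work surface at z = 0. Lengths are in m, angles in degrees, forces in N, time in s.
With the tool pointing down it reaches from about 0.375 to 0.9 m from the base axis. Payload 3.1 kg.
Tool frame: the origin (TCP) lies on the centre line of the jaws, within the pads' length; the fingertips stand 8 mm ahead of it and the grasp point (between the pads) lies 11 mm behind it (bot.tip_extent is the distance from the TCP to the fingertips, in m); z points along the fingers, y is the line along which they close (so a half turn about z gives the same grasp; the last joint's range is limited). The gripper opens to 87 mm and grips with 3 to 60 N. Pads are 19 mm wide; open, the fingers measure 117 mm over their backs; the gripper's body (75 mm by 190 mm) begins 51 mm behind the grasp point.
Start: joints at [-81.962, 30.224, 82.088, -0, 67.689, -10.227], TCP at [0.196, -0.593, 0.231] pointing down, gripper open.
Joint ranges: [-176.69, 176.69], [-43.24, 126.21], [12.49, 139.97], [-82, 262], [0, 151.66], [-163.58, 163.58]. Speed limits (degrees/s): [159.86, 159.86, 180, 180, 180, 180].

## Interface

Orientations are given as a 3x3 rotation matrix whose columns are the frame's x, y, z axes.
In Python, from rig import bot, vision, workorder gives the robot as it stands.
- The arm moves only by the shell command python3 -m handwheel 'ROWS'. ROWS is JSON, a list of rows, each an object with "delta_rot": the turn, a rotation vector about the tool's x, y, z in rad, a list of three; "xyz": the shift along the tool's x, y, z in mm, a list of three; "hand": the closure, from -1 (fully open) to 1 (shut). A call has exactly 5 rows; each row is the pose to reach, as a shift and turn from the pose commanded when the call began, along the tool's axes at that moment; what a row does not reach only later rows make up. A row lasts 1/8 s, in which the tool goes at most 62.5 mm and 10.7 degrees, less where a joint would pass 70% of its speed; a pose out of reach is approached as far as the arm can. A call with a gripper value outside its range is refused whole. The fingers move at their own pace and stop on an object; the grip force is fixed at half the most. Time passes only in rows, so rows that repeat a pose let the fingers close, or fill a call up. It gives the time, the measured TCP pose, the force, the opening and the grip force at its end, in the units of the state.
- bot.read_state(): the state, without advancing time (a new reading comes with each control period).
- vision.capture(name): name is "scene" or "top" or "wrist"; returns the picture (384x512x3 uint8, red, green, blue); there is no depth.
- vision.camera_model(name): a dict with "camera_matrix" (3x3 intrinsics, pixels), "dist_coeffs" ([k1, k2, p1, p2, k3] as OpenCV has them; the pictures are not rectified), "camera_from_world" (4x4, takes a point from world to camera coordinates). Camera axes: x right, y up, looking along -z (the intrinsics and any distortion apply to the point x, -y, -z); pixel columns grow to the right and rows downward; lengths in m; the calibration is good to about 2 mm. A picture is of the moment at which its call begins: read the wrist's pose just before it. camera_model takes no time and is no camera call; for the wrist camera it gives the pose at the moment of the call.
- workorder.hand_in(): hands the job in; it is judged then, once.
The state is a dict: "time_s": time; "joint_positions": joint angles; "qvel": joint speeds; "tau": joint torques, N m; "position": TCP position; "tcp_rot": TCP orientation; "force": force on the tool from outside, world axes, zero at the start; "moment": the same for the moment, N m; "opening": opening from 0.0 (shut) to 1.0 (fully open); "grasp_force": force on a finger pad.
Only numpy, scipy, OpenCV 4.12 (cv2) and the standard library are available. Lean on these libraries where they do the work, as an engineer would, in place of code of your own. Each camera call takes 0.05 s, during which the arm holds its last target. There are 200 camera calls.

## Working session

There is one attempt and no reset: what is moved stays moved. The work goes in short steps, Python scripts to look and compute and a shell command to move; the robot and the scene stay as the last step left them, time stands still between calls to the robot, and variables do not carry over. Pictures are saved under pics/ and viewed, at most 11 in all, crops included, and the job is handed in when it is done.

```bash
mkdir -p pics; ls; python3 - <<'E'
from rig import bot, vision
import cv2
s=bot.read_state();print(s)
for n in("scene","top"):
    im=vision.capture(n);cv2.imwrite(f"pics/{n}0.png",cv2.resize(im[:,:,::-1],(800,600),interpolation=cv2.INTER_CUBIC));cv2.imwrite(f"{n}0_raw.png",im[:,:,::-1])
    print(vision.camera_model(n))
E
```

```text
pics
{'time_s': 0.0, 'joint_positions': array([-8.19601761e+01,  3.02802566e+01,  8.21575231e+01,  1.07079682e-03,
        6.76902491e+01, -1.02287309e+01]), 'qvel': array([-0.07445599, -0.02056556,  0.05382196,  0.02849948,  0.05809005,
        0.0163287 ]), 'tau': array([ 8.98497728e-04, -4.40037811e+01, -1.76589292e+01,  6.34015328e-02,
        5.84775140e-02, -1.65675478e-04]), 'position': array([ 0.19583359, -0.59275569,  0.22955149]), 'tcp_rot': array([[ 9.49599952e-01,  3.13464264e-01, -2.95403336e-04],
       [ 3.13464130e-01, -9.49597458e-01,  2.21497785e-03],
       [ 4.13802143e-04, -2.19594121e-03, -9.99997503e-01]]), 'force': array([0.25858207, 0.13554579, 0.88802736]), 'moment': array([ 0.01014964, -0.00569624, -0.02346077]), 'grasp_force': 0.0, 'opening': 0.9967652650844451}
{'camera_matrix': array([[418.08326748,   0.        , 256.09061165],
       [  0.        , 418.08326748, 197.88838015],
       [  0.        ,   0.        ,   1.        ]]), 'dist_coeffs': array([-0.15215255,  0.        ,  0.        ,  0.        ,  0.        ]), 'camera_from_world': array([[ 0.08463
[... 154 characters left out ...]
1.6604141 ],
       [ 0.        ,  0.        ,  0.        ,  1.        ]])}
{'camera_matrix': array([[443.79628249,   0.        , 250.61934616],
       [  0.        , 443.79628249, 185.97406753],
       [  0.        ,   0.        ,   1.        ]]), 'dist_coeffs': array([-0.08887876,  0.        ,  0.        ,  0.        ,  0.        ]), 'camera_from_world': array([[ 3.60167168e-02, -9.99351169e-01,  1.91868712e-04,
         4.88531597e-02],
       [ 9.75647608e-01,  3.52040047e-02,  2.16500400e-01,
        -5.18461672e-01],
       [-2.16366683e-01, -7.61043734e-03,  9.76282510e-01,
        -1.15766919e+00],
       [ 0.00000000e+00,  0.00000000e+00,  0.00000000e+00,
         1.00000000e+00]])}
```

View pics/scene0.png

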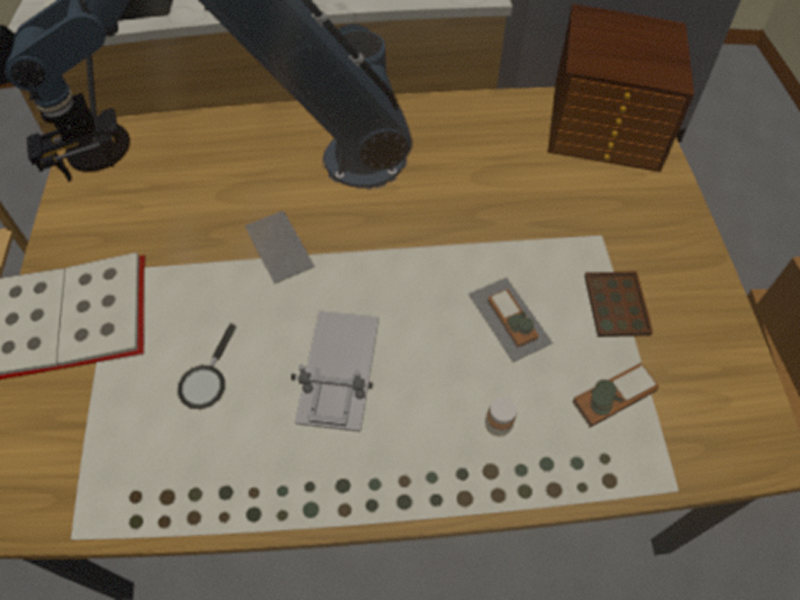

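View pics/top0.png

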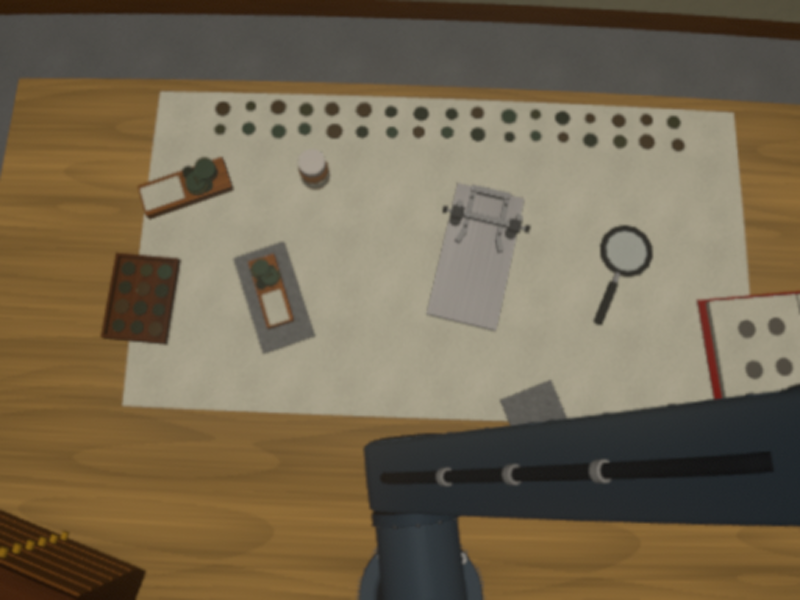

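The scene picture shows two mount candidates. The smaller one lies on a grey pad at scene (515,315) / top (270,290). The larger one, at scene (615,393) / top (187,187), stands alone on the desk. There are two pads: scene (510,318), which is farther from the base, and scene (280,247), which is nearer. I choose the mount and pad at top (270,290). The bridge is at top (480,255), with its bar at the far end. Next I check this choice in a close crop.

```bash
cat > h.py <<'E'
import numpy as np, cv2
from rig import bot, vision
def px2w(name,pts,z,M=None):
    M=M or vision.camera_model(name)
    K,d,T=M["camera_matrix"],M["dist_coeffs"],M["camera_from_world"]
    u=cv2.undistortPoints(np.array(pts,float).reshape(-1,1,2),K,d).reshape(-1,2)
    r=np.c_[u[:,0],-u[:,1],-np.ones(len(u))]@T[:3,:3]
    c=-T[:3,:3].T@T[:3,3]
    return c+r*((np.asarray(z)-c[2])/r[:,2])[:,None]
def w2px(name,P,M=None):
    M=M or vision.camera_model(name)
    T=M["camera_from_world"];p=np.atleast_2d(P)@T[:3,:3].T+T[:3,3]
    return cv2.projectPoints(p*[1,-1,-1],np.zeros(3),np.zeros(3),M["camera_matrix"],M["dist_coeffs"])[0].reshape(-1,2)
def crop(im,x0,y0,w,h,s,step=10):
    c=cv2.resize(im[y0:y0+h,x0:x0+w],None,fx=s,fy=s,interpolation=cv2.INTER_CUBIC)
    for x in range(-(-x0//step)*step,x0+w,step):
        cv2.line(c,((x-x0)*s,0),((x-x0)*s,5),(0,0,255),1);cv2.putText(c,str(x),((x-x0)*s+2,14),0,.35,(0,0,255),1)
    for y in range(-(-y0//step)*step,y0+h,step):
        cv2.line(c,(0,(y-y0)*s),(5,(y-y0)*s),(0,0,255),1);cv2.putText(c,str(y),(6,(y-y0)*s+4),0,.35,(0,0,255),1)
    return c
E
python3 - <<'E'
from h import *
im=cv2.imread("top0_raw.png");sc=cv2.imread("scene0_raw.png")
a=np.hstack([crop(im,145,150,65,80,6),crop(im,268,112,72,104,4)[:480] if 0 else cv2.resize(crop(im,268,112,68,104,5),(314,480))])
cv2.imwrite("pics/c1.png",np.hstack([crop(im,145,150,60,96,6),crop(im,268,112,70,96,6)]))
cv2.imwrite("pics/c2.png",np.hstack([crop(sc,296,170,60,80,6),crop(sc,183,196,66,80,6)]))
E
```

```text
(no output)
```

View pics/c1.png

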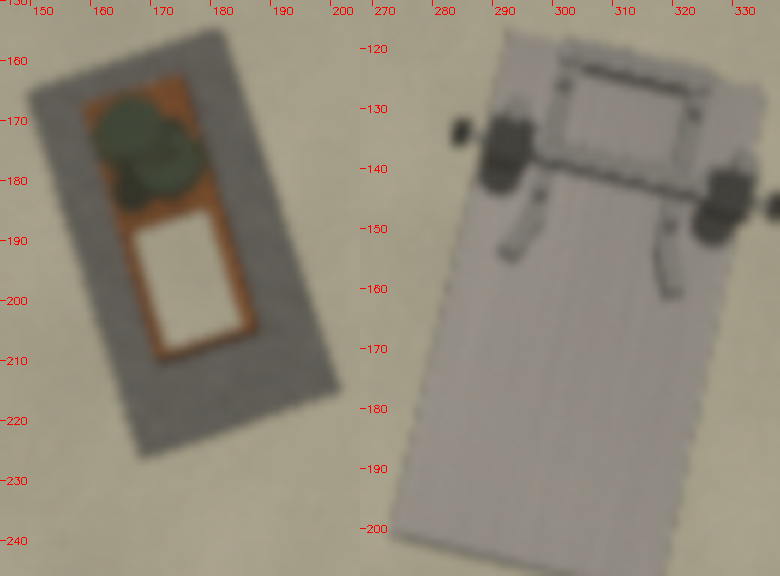

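The crop confirms the choice: coin end at the top, white label at the rear, lying on a single grey pad. Mount corners are at about (159,167), (175.5,162), (188,205) and (171,208). The bridge plate corners are at (273,201), (292,117), (335.5,126) and (317,211).

```bash
cat >> h.py <<'E'
def fit(name,px,obj,x0=None,M=None):
    """fit (x,y,yaw) of planar-standing object given obj pts (m, incl z) to pixels"""
    from scipy.optimize import least_squares
    M=M or vision.camera_model(name);obj=np.array(obj,float);px=np.array(px,float)
    def P(q):
        c,s=np.cos(q[2]),np.sin(q[2]);return np.c_[q[0]+c*obj[:,0]-s*obj[:,1],q[1]+s*obj[:,0]+c*obj[:,1],obj[:,2]]
    g=px2w(name,px,obj[:,2],M);best=None
    for y0 in (0,1.57,3.1,-1.57):
        r=least_squares(lambda q:(w2px(name,P(q),M)-px).ravel(),[g[:,0].mean(),g[:,1].mean(),y0])
        if best is None or r.cost<best.cost:best=r
    return best.x,np.abs(best.fun).max()
E
python3 - <<'E'
from h import *
o=-.42
def rect(x0,x1,w,z):return [[x1,w,z],[x1,-w,z],[x0,-w,z],[x0,w,z]]
m=np.array([[158.8,166.7],[175.5,162],[187.8,204.7],[171.3,208.3]])+o
p=np.array([[149.7,165.3],[181.7,154.5],[201.8,215],[168.7,226.3]])+o
g=np.array([[292.2,117],[335.5,126.2],[317.4,211.2],[273,201.2]])+o
for n,a,b in(("mount",m,rect(-.065,.065,.025,.024)),("pad",p,rect(-.095,.095,.05,.006)),("gauge",g,rect(-.185,.075,.065,.012))):
    q,e=fit("top",a,b);print(n,q[:2].round(4),np.degrees(q[2]).round(2),e.round(2))
print(bot.tip_extent, bot.read_state()['time_s'])
E
```

```text
mount [0.5192 0.2872] 19.73 1.2
pad [0.51   0.2837] 21.48 0.46
gauge [ 0.655 -0.095] -11.31 0.43
0.008 0.1
```

View pics/c2.png

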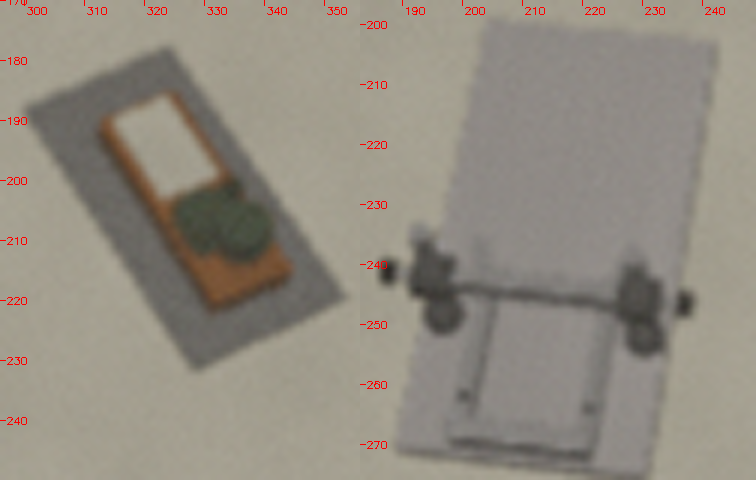

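The bridge and mount are also clear from the scene camera. There is no clutter on the bed, and the lump is on the far half. I move over the bridge for a wrist view.

```bash
cat >> h.py <<'E'
from scipy.spatial.transform import Rotation as R
def Rd(yaw):
    c,s=np.cos(np.radians(yaw)),np.sin(np.radians(yaw));return np.array([[c,s,0],[s,-c,0],[0,0,-1.]])
def to(pos,yaw,cur=None,curyaw=None):
    """tool-frame shift (mm) and rotvec; cur = commanded pose if known"""
    s=bot.read_state();p=s["position"] if cur is None else np.array(cur);r=s["tcp_rot"] if curyaw is None else Rd(curyaw)
    return ((r.T@(np.array(pos)-p))*1e3).round(1), R.from_matrix(r.T@Rd(yaw)).as_rotvec().round(4)
E
python3 - <<'E'
from h import *
print(to([.54,-.07,.25],-11.3))
E
```

```text
(array([ 490.7, -388.7,  -19.4]), array([-2.00e-03,  2.00e-04,  5.16e-01]))
```

```bash
python3 -m handwheel '[{"delta_rot":[0,0,0],"xyz":[47,-37,-2],"hand":-1},{"delta_rot":[0,0,0],"xyz":[95,-75,-4],"hand":-1},{"delta_rot":[0,0,0],"xyz":[143,-113,-6],"hand":-1},{"delta_rot":[0,0,0],"xyz":[191,-151,-8],"hand":-1},{"delta_rot":[0,0,0],"xyz":[239,-189,-10],"hand":-1}]'
python3 -m handwheel '[{"delta_rot":[-0.0005,0,0.13],"xyz":[48,-38,-2],"hand":-1},{"delta_rot":[-0.001,0,0.26],"xyz":[96,-76,-4],"hand":-1},{"delta_rot":[-0.0015,0,0.39],"xyz":[144,-114,-6],"hand":-1},{"delta_rot":[-0.002,0,0.516],"xyz":[192,-152,-8],"hand":-1},{"delta_rot":[-0.002,0,0.516],"xyz":[240,-190,-10],"hand":-1}]'
python3 -m handwheel '[{"delta_rot":[0,0,0],"xyz":[0,0,0],"hand":-1},{"delta_rot":[0,0,0],"xyz":[0,0,0],"hand":-1},{"delta_rot":[0,0,0],"xyz":[0,0,0],"hand":-1},{"delta_rot":[0,0,0],"xyz":[0,0,0],"hand":-1},{"delta_rot":[0,0,0],"xyz":[0,0,0],"hand":-1}]'
python3 - <<'E'
from h import *
import pickle
M=vision.camera_model("wrist");im=vision.capture("wrist")
cv2.imwrite("w1_raw.png",im[:,:,::-1]);pickle.dump(M,open("w1.pkl","wb"))
cv2.imwrite("pics/w1.png",crop(im[:,:,::-1].copy(),0,0,512,384,1,50) if 0 else cv2.resize(im[:,:,::-1],(800,600),interpolation=cv2.INTER_CUBIC))
E
```

```text
time_s: 0.72
position: [0.3644, -0.3372, 0.2404]
tcp_rot: [[0.95, 0.313, 0.0], [0.313, -0.95, 0.0], [0.0, -0.0, -1.0]]
force: [0.8, -0.2, -0.2]
opening: 0.999
grasp_force: 0.0
time_s: 1.35
position: [0.5327, -0.0816, 0.2504]
tcp_rot: [[0.98, -0.197, -0.0], [-0.197, -0.98, -0.002], [0.0, 0.002, -1.0]]
force: [0.9, -0.2, 0.3]
opening: 0.994
grasp_force: 0.0
time_s: 1.98
position: [0.5317, -0.0844, 0.2506]
tcp_rot: [[0.98, -0.198, 0.0], [-0.198, -0.98, -0.002], [0.0, 0.002, -1.0]]
force: [-0.1, -0.2, 0.3]
opening: 1.003
grasp_force: 0.0
```

View pics/w1.png

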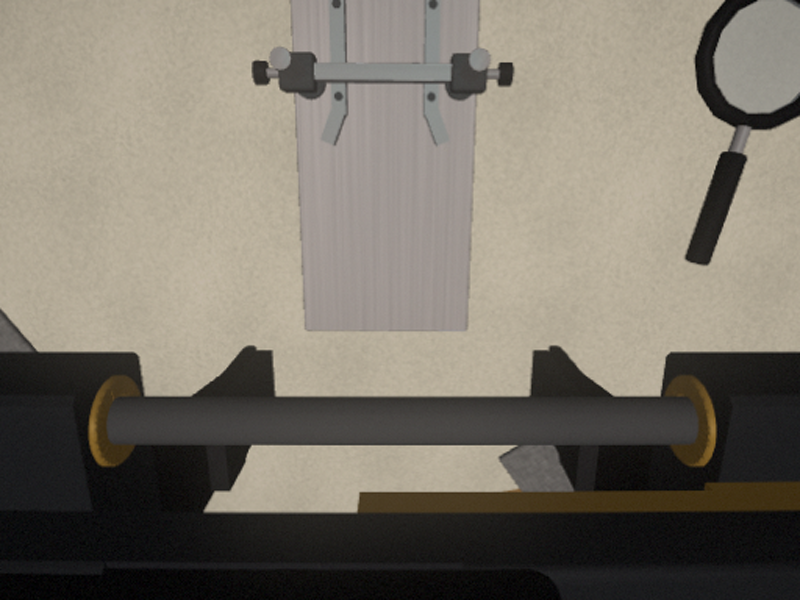

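The wrist view shows the bridge clearly: near plate corners at (305,331) and (468,330), rail bends at (346,110) and (425,110), bar across row 72. The bed is clear. I fit the pose and then go to the mount.

```bash
python3 - <<'E'
from h import *
import pickle
M=pickle.load(open("w1.pkl","rb"))
px=np.array([[305,331],[468,330],[346,110],[425,110]])*.64-.18
ob=[[-.185,.065,.012],[-.185,-.065,.012],[-.022,.027,.024],[-.022,-.027,.024]]
q,e=fit("w",px,ob,M=M);print(q[:2].round(4),np.degrees(q[2]).round(2),e.round(2))
q,e=fit("w",px[:2],ob[:2],M=M);print(q[:2].round(4),np.degrees(q[2]).round(2),e.round(2))
# plate sides at image row 0
s=px2w("w",np.array([[291,0],[479,0]])*.64-.18,.012,M);print(s.round(4),np.linalg.norm(s[0]-s[1]))
# bar underside height: bar front/back top edges 64,80 at col 385
for z in(.06,.07,.08):print(z,[ (px2w("w",[np.array([385,v])*.64-.18],z,M)[0,:2]-q[:2])@[np.cos(q[2]),np.sin(q[2])] for v in(64,82)])
print(to([.44,.245,.25],19.7,))
E
```

```text
[ 0.6559 -0.0981] -11.58 1.45
[ 0.6549 -0.096 ] -11.09 0.01
[[ 0.7188 -0.0454  0.012 ]
 [ 0.6934 -0.1711  0.012 ]] 0.12829472479948015
0.06 [np.float64(0.003935745021014951), np.float64(-0.00644274765086232)]
0.07 [np.float64(0.002309516256404317), np.float64(-0.007767843168562171)]
0.08 [np.float64(0.0006832874917937935), np.float64(-0.009092938686262023)]
(array([-1.549e+02, -3.046e+02, -1.000e-01]), array([ 0.002 ,  0.    , -0.5425]))
```

```bash
python3 - <<'E'
from h import *
print(to([.47,.265,.25],19.7))
E
```

```text
(array([-1.295e+02, -3.302e+02, -1.000e-01]), array([ 0.002 ,  0.    , -0.5425]))
```

```bash
python3 -m handwheel '[{"delta_rot":[0,0,-0.1],"xyz":[-21,-55,0],"hand":-1},{"delta_rot":[0,0,-0.2],"xyz":[-43,-110,0],"hand":-1},{"delta_rot":[0.001,0,-0.3],"xyz":[-64,-165,0],"hand":-1},{"delta_rot":[0.002,0,-0.4],"xyz":[-86,-220,0],"hand":-1},{"delta_rot":[0.002,0,-0.5],"xyz":[-107,-275,0],"hand":-1}]'
python3 -m handwheel '[{"delta_rot":[0,0,-0.0425],"xyz":[-46,-37,0],"hand":-1},{"delta_rot":[0,0,-0.0425],"xyz":[-46,-37,0],"hand":-1},{"delta_rot":[0,0,-0.0425],"xyz":[-46,-37,0],"hand":-1},{"delta_rot":[0,0,-0.0425],"xyz":[-46,-37,0],"hand":-1},{"delta_rot":[0,0,-0.0425],"xyz":[-46,-37,0],"hand":-1}]'
python3 - <<'E'
from h import *
import pickle
M=vision.camera_model("wrist");im=vision.capture("wrist")
cv2.imwrite("w2_raw.png",im[:,:,::-1]);pickle.dump(M,open("w2.pkl","wb"))
cv2.imwrite("pics/w2.png",cv2.resize(im[:,:,::-1],(800,600),interpolation=cv2.INTER_CUBIC))
E
```

```text
time_s: 2.65
position: [0.4806, 0.2087, 0.2502]
tcp_rot: [[0.954, 0.301, 0.001], [0.301, -0.954, 0.0], [0.001, 0.0, -1.0]]
force: [0.5, -0.2, 0.4]
opening: 1.001
grasp_force: 0.0
time_s: 3.28
position: [0.4272, 0.2282, 0.25]
tcp_rot: [[0.942, 0.337, 0.001], [0.337, -0.942, 0.0], [0.001, 0.0, -1.0]]
force: [-0.1, -1.7, 0.4]
opening: 1.001
grasp_force: 0.0
```

View pics/w2.png

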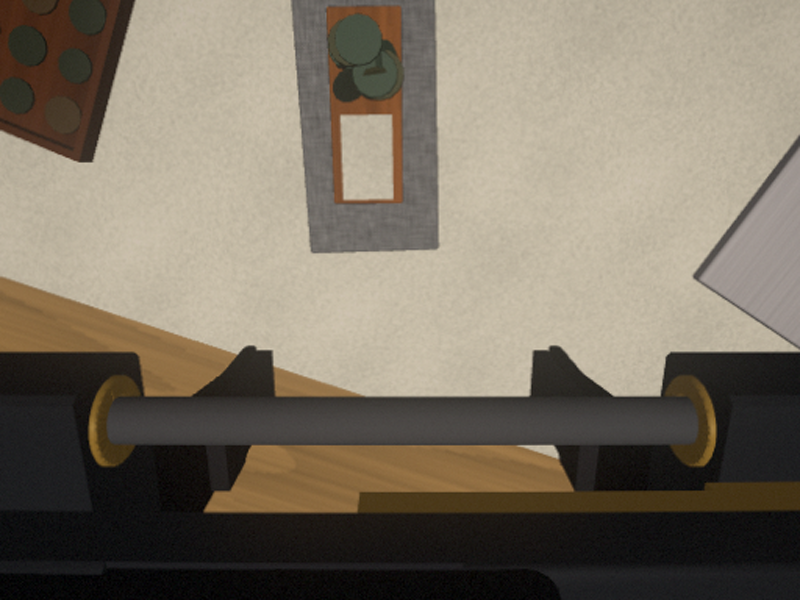

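The mount is seen along the picture's vertical. Its top corners are (328,6), (402,6), (402,201) and (335,202). The near pad corners are (312,252) and (438,248).

```bash
python3 - <<'E'
from h import *
import pickle
M=pickle.load(open("w2.pkl","rb"))
f=lambda a:np.array(a,float)*.64-.18
q,e=fit("w",f([[328,6],[402,6],[402,201],[335,202]]),[[.065,.025,.024],[.065,-.025,.024],[-.065,-.025,.024],[-.065,.025,.024]],M=M)
print(q[:2].round(4),np.degrees(q[2]).round(2),e.round(2))
p,e=fit("w",f([[312,252],[438,248]]),[[-.095,.05,.006],[-.095,-.05,.006]],M=M);print(p[:2].round(4),np.degrees(p[2]).round(2),e.round(2))
y=np.degrees(q[2]);u=np.array([np.cos(q[2]),np.sin(q[2])])
g=q[:2]+.005*u
print(g,to([*g,.10],y),y)
E
```

```text
[0.5174 0.2864] 19.8 1.32
[0.5104 0.2836] 21.51 0.9
[0.5220556  0.28810079] (array([109.7, -24.4, 150. ]), array([ 0.0001, -0.0003, -0.002 ])) 19.804638672335013
```

```bash
python3 -m handwheel '[{"delta_rot":[0,0,-0.002],"xyz":[50,-12,25],"hand":-1},{"delta_rot":[0,0,-0.002],"xyz":[105,-24,50],"hand":-1},{"delta_rot":[0,0,-0.002],"xyz":[110,-24.4,95],"hand":-1},{"delta_rot":[0,0,-0.002],"xyz":[110,-24.4,140],"hand":-1},{"delta_rot":[0,0,-0.002],"xyz":[110,-24.4,150],"hand":-1}]'
python3 - <<'E'
from h import *
print(to([.5221,.2881,.0175],19.8),bot.read_state()["force"])
E
```

```text
time_s: 3.95
position: [0.5194, 0.2878, 0.0967]
tcp_rot: [[0.941, 0.34, -0.007], [0.34, -0.941, -0.002], [-0.007, -0.0, -1.0]]
force: [0.3, -0.4, 0.4]
opening: 1.002
grasp_force: 0.0
(array([ 3.2,  0.6, 79.2]), array([-0.0002,  0.0071,  0.0008])) [ 0.26354876 -0.39007594  0.39074736]
```

```bash
python3 -m handwheel '[{"delta_rot":[0,0,0],"xyz":[0,0,25],"hand":-1},{"delta_rot":[0,0,0],"xyz":[0,0,50],"hand":-1},{"delta_rot":[0,0,0],"xyz":[0,0,70],"hand":-1},{"delta_rot":[0,0,0],"xyz":[0,0,74],"hand":-1},{"delta_rot":[0,0,0],"xyz":[0,0,74],"hand":-1}]'
python3 - <<'E'
from h import *
print(to([.5221,.2881,.0175],19.8),bot.read_state()["force"],bot.read_state()["position"])
E
```

```text
time_s: 4.58
position: [0.5222, 0.2891, 0.027]
tcp_rot: [[0.94, 0.34, 0.002], [0.34, -0.94, 0.001], [0.002, 0.0, -1.0]]
force: [0.7, -0.3, 0.1]
opening: 1.0
grasp_force: 0.0
(array([-0.5,  0.9,  9.5]), array([ 0.    , -0.0019,  0.0014])) [ 0.66669943 -0.29984547  0.09760014] [0.52222319 0.28913327 0.02702729]
```

```bash
python3 -m handwheel '[{"delta_rot":[0,0,0],"xyz":[0,0.9,8.8],"hand":-1},{"delta_rot":[0,0,0],"xyz":[0,0.9,8.8],"hand":-1},{"delta_rot":[0,0,0],"xyz":[0,0.9,8.8],"hand":0.1},{"delta_rot":[0,0,0],"xyz":[0,0.9,8.8],"hand":0.3},{"delta_rot":[0,0,0],"xyz":[0,0.9,8.8],"hand":1}]'
python3 -m handwheel '[{"delta_rot":[0,0,0],"xyz":[0,0,0],"hand":1},{"delta_rot":[0,0,0],"xyz":[0,0,0],"hand":1},{"delta_rot":[0,0,0],"xyz":[0,0,0],"hand":1},{"delta_rot":[0,0,0],"xyz":[0,0,0],"hand":1},{"delta_rot":[0,0,0],"xyz":[0,0,0],"hand":1}]'
```

```text
time_s: 5.2
position: [0.5216, 0.2882, 0.0173]
tcp_rot: [[0.94, 0.34, 0.0], [0.34, -0.94, 0.0], [0.0, -0.0, -1.0]]
force: [-0.7, -0.8, 0.6]
opening: 0.742
grasp_force: 0.0
time_s: 5.82
position: [0.5216, 0.2882, 0.0172]
tcp_rot: [[0.94, 0.34, 0.0], [0.34, -0.94, 0.0], [0.0, -0.0, -1.0]]
force: [-0.3, 0.4, 1.3]
opening: 0.569
grasp_force: 30.0
```

```bash
python3 -m handwheel '[{"delta_rot":[0,0,0],"xyz":[0,0,-10],"hand":1},{"delta_rot":[0,0,0],"xyz":[0,0,-35],"hand":1},{"delta_rot":[0,0,0],"xyz":[0,0,-65],"hand":1},{"delta_rot":[0,0,0],"xyz":[0,0,-95],"hand":1},{"delta_rot":[0,0,0],"xyz":[0,0,-110],"hand":1}]'
python3 - <<'E'
from h import *
print(to([.5516,-.0762,.125],-11.5))
E
```

```text
time_s: 6.45
position: [0.5221, 0.2883, 0.1291]
tcp_rot: [[0.94, 0.34, 0.002], [0.34, -0.94, 0.001], [0.002, 0.0, -1.0]]
force: [0.5, 0.1, -1.9]
opening: 0.571
grasp_force: 30.0
(array([-96.4, 352.7,   3.9]), array([-5.000e-04, -2.500e-03,  5.481e-01]))
```

```bash
python3 -m handwheel '[{"delta_rot":[0,0,0.08],"xyz":[-10,36,0],"hand":1},{"delta_rot":[0,0,0.17],"xyz":[-23,84,0],"hand":1},{"delta_rot":[0,0,0.26],"xyz":[-36,132,0],"hand":1},{"delta_rot":[0,0,0.35],"xyz":[-49,180,0],"hand":1},{"delta_rot":[0,0,0.44],"xyz":[-62,228,0],"hand":1}]'
python3 - <<'E'
from h import *
print(to([.5516,-.0762,.125],-11.5))
E
```

```text
time_s: 7.08
position: [0.5404, 0.0511, 0.1268]
tcp_rot: [[0.995, -0.095, -0.001], [-0.095, -0.995, 0.0], [-0.001, 0.0, -1.0]]
force: [0.1, 0.8, -2.5]
opening: 0.569
grasp_force: 30.0
(array([ 23.3, 125.7,   1.8]), array([1.000e-04, 1.000e-03, 1.053e-01]))
```

```bash
python3 -m handwheel '[{"delta_rot":[0,0,0.05],"xyz":[8,42,0],"hand":1},{"delta_rot":[0,0,0.105],"xyz":[16,84,0],"hand":1},{"delta_rot":[0,0,0.105],"xyz":[23,123,0],"hand":1},{"delta_rot":[0,0,0.105],"xyz":[23,123,0],"hand":1},{"delta_rot":[0,0,0.105],"xyz":[23,123,0],"hand":1}]'
python3 - <<'E'
from h import *
print(to([.5516,-.0762,.0232],-11.5))
E
```

```text
time_s: 7.7
position: [0.5515, -0.0715, 0.1267]
tcp_rot: [[0.98, -0.197, -0.002], [-0.197, -0.98, 0.001], [-0.002, -0.001, -1.0]]
force: [0.8, 0.7, -2.5]
opening: 0.57
grasp_force: 30.0
(array([  1.2,   4.6, 103.5]), array([-0.0006,  0.002 ,  0.0024]))
```

Descend to about 10 mm above, correcting sideways.

```bash
python3 -m handwheel '[{"delta_rot":[0,0.002,0.0024],"xyz":[1.2,4.6,25],"hand":1},{"delta_rot":[0,0.002,0.0024],"xyz":[1.2,4.6,50],"hand":1},{"delta_rot":[0,0.002,0.0024],"xyz":[1.2,4.6,75],"hand":1},{"delta_rot":[0,0.002,0.0024],"xyz":[1.2,4.6,90],"hand":1},{"delta_rot":[0,0.002,0.0024],"xyz":[1.2,4.6,93],"hand":1}]'
python3 - <<'E'
from h import *
import pickle
print(to([.5516,-.0762,.0232],-11.5),bot.read_state()["force"])
M=vision.camera_model("wrist");im=vision.capture("wrist")
cv2.imwrite("w3_raw.png",im[:,:,::-1]);pickle.dump(M,open("w3.pkl","wb"))
cv2.imwrite("pics/w3.png",cv2.resize(im[:,:,::-1],(800,600),interpolation=cv2.INTER_CUBIC))
E
```

```text
time_s: 8.32
position: [0.5519, -0.0756, 0.0333]
tcp_rot: [[0.98, -0.198, -0.0], [-0.198, -0.98, 0.0], [-0.0, -0.0, -1.0]]
force: [-0.8, 0.3, -1.9]
opening: 0.569
grasp_force: 30.0
(array([-0.2,  0.7, 10.1]), array([-0.0004,  0.0003,  0.0019])) [-0.76369199  0.34965927 -1.86280672]
```

View pics/w3.png

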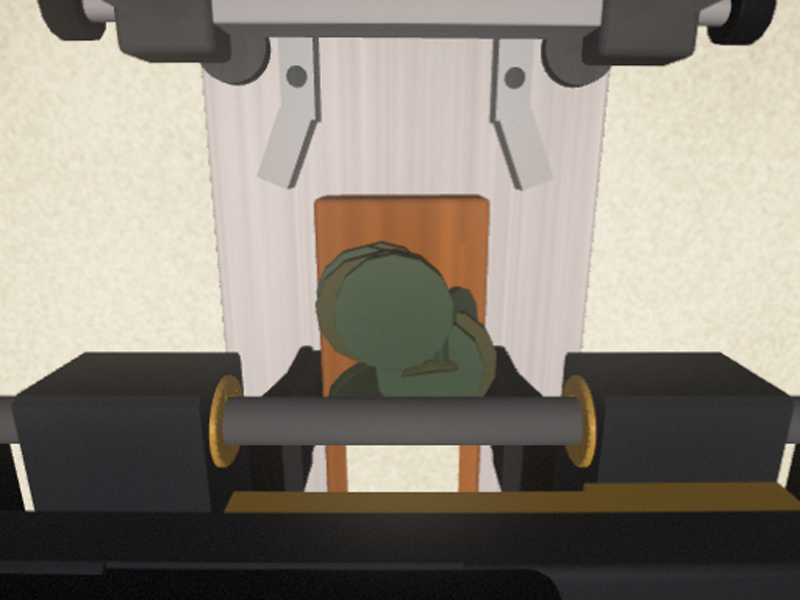

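The mount is held level and nearly centred. Its front edge runs from (315,197) to (490,197), and the rail bends are at (318,121) and (493,121), so the lane lies about 1 mm to the right. The coin rim is well short of the bar. I set it down softly.

```bash
python3 -m handwheel '[{"delta_rot":[0,0,0.0019],"xyz":[0,0.8,3],"hand":1},{"delta_rot":[0,0,0.0019],"xyz":[0,0.8,6],"hand":1},{"delta_rot":[0,0,0.0019],"xyz":[0,0.8,7.5],"hand":1},{"delta_rot":[0,0,0.0019],"xyz":[0,0.8,8],"hand":1},{"delta_rot":[0,0,0.0019],"xyz":[0,0.8,8.5],"hand":1}]'
python3 -m handwheel '[{"delta_rot":[0,0,0],"xyz":[0,0,0.3],"hand":1},{"delta_rot":[0,0,0],"xyz":[0,0,0.6],"hand":1},{"delta_rot":[0,0,0],"xyz":[0,0,0.9],"hand":1},{"delta_rot":[0,0,0],"xyz":[0,0,1.1],"hand":1},{"delta_rot":[0,0,0],"xyz":[0,0,1.1],"hand":1}]'
```

```text
time_s: 9.0
position: [0.5526, -0.0776, 0.0258]
tcp_rot: [[0.98, -0.201, 0.002], [-0.201, -0.98, -0.0], [0.002, 0.0, -1.0]]
force: [-0.5, -0.4, -2.0]
opening: 0.573
grasp_force: 30.0
time_s: 9.62
position: [0.5525, -0.0775, 0.0246]
tcp_rot: [[0.98, -0.201, 0.002], [-0.201, -0.98, -0.0], [0.002, -0.0, -1.0]]
force: [-0.1, 0.9, -2.8]
opening: 0.576
grasp_force: 30.0
```

```bash
python3 -m handwheel '[{"delta_rot":[0,0,0],"xyz":[0,0,0.3],"hand":1},{"delta_rot":[0,0,0],"xyz":[0,0,0.6],"hand":1},{"delta_rot":[0,0,0],"xyz":[0,0,0.9],"hand":1},{"delta_rot":[0,0,0],"xyz":[0,0,1.1],"hand":1},{"delta_rot":[0,0,0],"xyz":[0,0,1.1],"hand":1}]'
```

```text
time_s: 10.25
position: [0.5525, -0.0775, 0.0235]
tcp_rot: [[0.98, -0.201, 0.002], [-0.201, -0.98, -0.0], [0.002, -0.0, -1.0]]
force: [-0.6, -0.6, -1.5]
opening: 0.57
grasp_force: 30.0
```

```bash
python3 -m handwheel '[{"delta_rot":[0,0,0],"xyz":[0,0,0.2],"hand":1},{"delta_rot":[0,0,0],"xyz":[0,0,0.4],"hand":1},{"delta_rot":[0,0,0],"xyz":[0,0,0.6],"hand":1},{"delta_rot":[0,0,0],"xyz":[0,0,0.8],"hand":1},{"delta_rot":[0,0,0],"xyz":[0,0,0.8],"hand":1}]'
```

```text
time_s: 10.88
position: [0.5526, -0.0775, 0.0232]
tcp_rot: [[0.98, -0.201, 0.002], [-0.201, -0.98, -0.001], [0.002, 0.0, -1.0]]
force: [-1.5, -0.1, 5.3]
opening: 0.569
grasp_force: 30.0
```

```bash
python3 -m handwheel '[{"delta_rot":[0,0,0],"xyz":[0,0,-0.4],"hand":0},{"delta_rot":[0,0,0],"xyz":[0,0,-0.4],"hand":-0.4},{"delta_rot":[0,0,0],"xyz":[0,0,-0.4],"hand":-0.7},{"delta_rot":[0,0,0],"xyz":[0,0,-0.4],"hand":-0.7},{"delta_rot":[0,0,0],"xyz":[0,0,-2],"hand":-0.7}]'
python3 -m handwheel '[{"delta_rot":[0,0,0],"xyz":[0,0,-20],"hand":-0.7},{"delta_rot":[0,0,0],"xyz":[0,0,-45],"hand":-0.7},{"delta_rot":[0,0,0],"xyz":[0,0,-68],"hand":-0.7},{"delta_rot":[0,0,0],"xyz":[-30,0,-74],"hand":0},{"delta_rot":[0,0,0],"xyz":[-75,0,-74],"hand":1}]'
python3 -m handwheel '[{"delta_rot":[0,-0.002,0],"xyz":[-25,0,0],"hand":1},{"delta_rot":[0,-0.002,0],"xyz":[-25,0,0],"hand":1},{"delta_rot":[0,-0.002,0],"xyz":[-25,0,25],"hand":1},{"delta_rot":[0,-0.002,0],"xyz":[-25,0,45],"hand":1},{"delta_rot":[0,-0.002,0],"xyz":[-25,0,60],"hand":1}]'
python3 - <<'E'
from h import *
s=bot.read_state();G=np.array([.655,-.0972]);t=np.radians(-11.5);u=np.array([np.cos(t),np.sin(t)]);v=np.array([-u[1],u[0]])
d=s["position"][:2]-G;print(d@u,d@v,s["position"],to([*(G+u*-.205),.0235],-11.5))
E
```

```text
time_s: 11.5
position: [0.5524, -0.0774, 0.0245]
tcp_rot: [[0.98, -0.201, 0.002], [-0.201, -0.98, -0.0], [0.002, -0.0, -1.0]]
force: [-0.0, -1.0, -1.1]
opening: 0.836
grasp_force: 0.0
time_s: 12.12
position: [0.4802, -0.063, 0.0995]
tcp_rot: [[0.98, -0.2, 0.007], [-0.2, -0.98, -0.002], [0.007, 0.001, -1.0]]
force: [-0.4, 0.0, -0.3]
opening: 0.703
grasp_force: 0.0
time_s: 12.75
position: [0.457, -0.0583, 0.0377]
tcp_rot: [[0.98, -0.201, 0.003], [-0.201, -0.98, -0.001], [0.003, 0.0, -1.0]]
force: [0.3, 0.2, -0.2]
opening: 0.135
grasp_force: 0.0
-0.20177121355749575 -0.001385287621506498 [ 0.45700322 -0.05833077  0.03767926] (array([-3.3, -1.4, 14.2]), array([ 0.0004, -0.003 , -0.0015]))
```

```bash
python3 -m handwheel '[{"delta_rot":[0,-0.003,0],"xyz":[0,0,7],"hand":1},{"delta_rot":[0,-0.003,0],"xyz":[0,0,13],"hand":1},{"delta_rot":[0,-0.003,0],"xyz":[0,0,13.5],"hand":1},{"delta_rot":[0,-0.003,0],"xyz":[0,0,13.5],"hand":1},{"delta_rot":[0,-0.003,0],"xyz":[0,0,13.5],"hand":1}]'
python3 - <<'E'
from h import *
import pickle
M=vision.camera_model("wrist");im=vision.capture("wrist")
cv2.imwrite("w4_raw.png",im[:,:,::-1]);pickle.dump(M,open("w4.pkl","wb"))
cv2.imwrite("pics/w4.png",cv2.resize(im[:,:,::-1],(800,600),interpolation=cv2.INTER_CUBIC))
E
```

```text
time_s: 13.38
position: [0.4548, -0.0575, 0.0254]
tcp_rot: [[0.98, -0.201, -0.002], [-0.201, -0.98, 0.0], [-0.002, 0.0, -1.0]]
force: [0.1, 0.3, 0.6]
opening: 0.007
grasp_force: 0.0
```

View pics/w4.png

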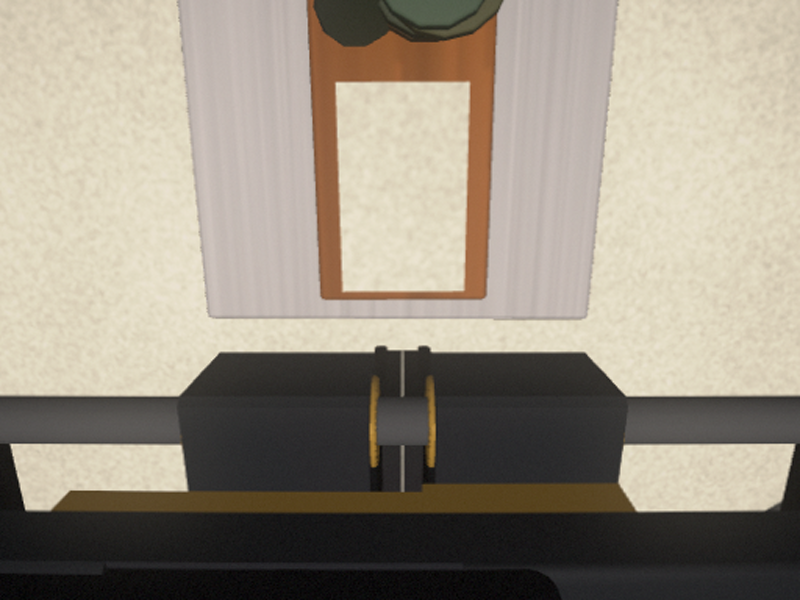

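The mount lies straight on the bed. Its tail edge runs from (322,298) to (486,298), and the closed fingers are centred behind it at column 403. I start pushing, with the bar still about 50 mm of travel away.

```bash
python3 -m handwheel '[{"delta_rot":[0,0.002,0],"xyz":[4,0,1],"hand":1},{"delta_rot":[0,0.002,0],"xyz":[8,0,1],"hand":1},{"delta_rot":[0,0.002,0],"xyz":[12,0,1],"hand":1},{"delta_rot":[0,0.002,0],"xyz":[14,0,1],"hand":1},{"delta_rot":[0,0.002,0],"xyz":[15,0,1],"hand":1}]'
python3 -m handwheel '[{"delta_rot":[0,0,0],"xyz":[1.5,0,0],"hand":1},{"delta_rot":[0,0,0],"xyz":[3,0,0],"hand":1},{"delta_rot":[0,0,0],"xyz":[4.5,0,0],"hand":1},{"delta_rot":[0,0,0],"xyz":[6,0,0],"hand":1},{"delta_rot":[0,0,0],"xyz":[7.5,0,0],"hand":1}]'
python3 -m handwheel '[{"delta_rot":[0,0,0],"xyz":[2,0,0],"hand":1},{"delta_rot":[0,0,0],"xyz":[4,0,0],"hand":1},{"delta_rot":[0,0,0],"xyz":[6,0,0],"hand":1},{"delta_rot":[0,0,0],"xyz":[8,0,0],"hand":1},{"delta_rot":[0,0,0],"xyz":[10,0,0],"hand":1}]'
python3 -m handwheel '[{"delta_rot":[0,0,0],"xyz":[2,0,0],"hand":1},{"delta_rot":[0,0,0],"xyz":[4,0,0],"hand":1},{"delta_rot":[0,0,0],"xyz":[6,0,0],"hand":1},{"delta_rot":[0,0,0],"xyz":[8,0,0],"hand":1},{"delta_rot":[0,0,0],"xyz":[10,0,0],"hand":1}]'
python3 - <<'E'
from h import *
import pickle
s=bot.read_state();G=np.array([.655,-.0972]);t=np.radians(-11.5);u=np.array([np.cos(t),np.sin(t)]);v=np.array([-u[1],u[0]])
d=s["position"][:2]-G;print(d@u,d@v)
M=vision.camera_model("wrist");im=vision.capture("wrist")
pickle.dump(M,open("w5.pkl","wb"))
cv2.imwrite("pics/w5.png",cv2.resize(im[:,:,::-1],(800,600),interpolation=cv2.INTER_CUBIC))
E
```

```text
time_s: 14.05
position: [0.4693, -0.0604, 0.0239]
tcp_rot: [[0.98, -0.201, -0.001], [-0.201, -0.98, 0.0], [-0.001, -0.0, -1.0]]
force: [-0.2, 0.5, 0.3]
opening: 0.006
grasp_force: 0.0
time_s: 14.68
position: [0.4753, -0.0614, 0.0238]
tcp_rot: [[0.98, -0.201, -0.004], [-0.201, -0.98, 0.001], [-0.004, -0.0, -1.0]]
force: [-1.0, 0.6, 1.7]
opening: 0.003
grasp_force: 1.2
time_s: 15.3
position: [0.4866, -0.064, 0.0239]
tcp_rot: [[0.98, -0.201, -0.001], [-0.201, -0.98, 0.0], [-0.001, -0.0, -1.0]]
force: [-0.8, -0.7, -0.8]
opening: 0.006
grasp_force: 0.5
time_s: 15.92
position: [0.4963, -0.066, 0.0239]
tcp_rot: [[0.98, -0.201, -0.001], [-0.201, -0.98, 0.0], [-0.001, -0.0, -1.0]]
force: [-1.2, -0.7, 0.2]
opening: 0.01
grasp_force: 0.4
-0.1617306648181973 -0.0010394291725633574
```

View pics/w5.png

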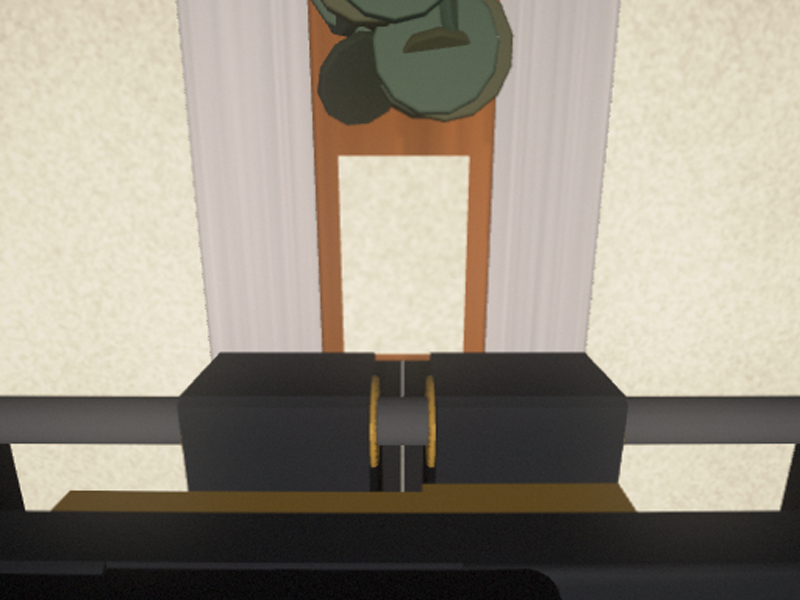

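The fingers touch the tail squarely and the mount is still straight, parallel to the lane. About 28 mm remains to the bar. I advance 18 mm, then go in fine steps.

```bash
cat > pos.py <<'E'
from h import *
s=bot.read_state();G=np.array([.655,-.0972]);t=np.radians(-11.5);u=np.array([np.cos(t),np.sin(t)]);v=np.array([-u[1],u[0]])
d=s["position"][:2]-G;print("lane mm",(d@u*1e3).round(2),(d@v*1e3).round(2),"F",(s["force"][:2]@u).round(2),(s["force"][:2]@v).round(2),s["moment"].round(2))
E
python3 -m handwheel '[{"delta_rot":[0,0,0],"xyz":[2,0,0],"hand":1},{"delta_rot":[0,0,0],"xyz":[4,0,0],"hand":1},{"delta_rot":[0,0,0],"xyz":[6,0,0],"hand":1},{"delta_rot":[0,0,0],"xyz":[8,0,0],"hand":1},{"delta_rot":[0,0,0],"xyz":[9,0,0],"hand":1}]'; python3 pos.py
python3 -m handwheel '[{"delta_rot":[0,0,0],"xyz":[1.5,0,0],"hand":1},{"delta_rot":[0,0,0],"xyz":[3,0,0],"hand":1},{"delta_rot":[0,0,0],"xyz":[4.5,0,0],"hand":1},{"delta_rot":[0,0,0],"xyz":[6,0,0],"hand":1},{"delta_rot":[0,0,0],"xyz":[7,0,0],"hand":1}]'; python3 pos.py
```

```text
time_s: 16.6
position: [0.505, -0.0677, 0.0239]
tcp_rot: [[0.98, -0.201, -0.001], [-0.201, -0.98, 0.0], [-0.001, -0.0, -1.0]]
force: [-2.9, 0.6, 2.1]
opening: 0.008
grasp_force: 1.4
lane mm -152.88 -1.03 F -2.93 -0.03 [0.15 0.47 0.  ]
time_s: 17.23
position: [0.5119, -0.0692, 0.0239]
tcp_rot: [[0.98, -0.201, -0.001], [-0.201, -0.98, 0.0], [-0.001, -0.0, -1.0]]
force: [-2.8, -0.3, 1.9]
opening: 0.008
grasp_force: 1.3
lane mm -145.77 -1.07 F -2.72 -0.87 [0.14 0.49 0.01]
```

```bash
python3 -m handwheel '[{"delta_rot":[0,0,0],"xyz":[0.5,0,0],"hand":1},{"delta_rot":[0,0,0],"xyz":[1,0,0],"hand":1},{"delta_rot":[0,0,0],"xyz":[1.5,0,0],"hand":1},{"delta_rot":[0,0,0],"xyz":[2,0,0],"hand":1},{"delta_rot":[0,0,0],"xyz":[2.5,0,0],"hand":1}]'; python3 pos.py
```

```text
time_s: 17.85
position: [0.5143, -0.0697, 0.0239]
tcp_rot: [[0.98, -0.201, -0.001], [-0.201, -0.98, 0.0], [-0.001, -0.0, -1.0]]
force: [-2.5, 0.3, 2.5]
opening: 0.004
grasp_force: 1.4
lane mm -143.38 -1.07 F -2.51 -0.18 [ 0.14  0.47 -0.03]
```

```bash
python3 -m handwheel '[{"delta_rot":[0,0,0],"xyz":[1,0,0],"hand":1},{"delta_rot":[0,0,0],"xyz":[2,0,0],"hand":1},{"delta_rot":[0,0,0],"xyz":[3,0,0],"hand":1},{"delta_rot":[0,0,0],"xyz":[4,0,0],"hand":1},{"delta_rot":[0,0,0],"xyz":[4.5,0,0],"hand":1}]'; python3 pos.py
```

```text
time_s: 18.48
position: [0.5189, -0.0706, 0.0239]
tcp_rot: [[0.98, -0.201, -0.001], [-0.201, -0.98, 0.0], [-0.001, 0.0, -1.0]]
force: [-3.0, 0.8, 2.0]
opening: 0.007
grasp_force: 1.1
lane mm -138.68 -1.09 F -3.13 0.13 [ 0.12  0.39 -0.  ]
```

```bash
python3 -m handwheel '[{"delta_rot":[0,0,0],"xyz":[0.3,0,0],"hand":1},{"delta_rot":[0,0,0],"xyz":[0.6,0,0],"hand":1},{"delta_rot":[0,0,0],"xyz":[0.8,0,0],"hand":1},{"delta_rot":[0,0,0],"xyz":[1,0,0],"hand":1},{"delta_rot":[0,0,0],"xyz":[1,0,0],"hand":1}]'; python3 pos.py
```

```text
time_s: 19.1
position: [0.5197, -0.0708, 0.0239]
tcp_rot: [[0.98, -0.201, -0.001], [-0.201, -0.98, 0.0], [-0.001, -0.0, -1.0]]
force: [-2.1, 1.1, 1.1]
opening: 0.002
grasp_force: 1.1
lane mm -137.82 -1.08 F -2.28 0.7 [0.15 0.45 0.02]
```

```bash
python3 -m handwheel '[{"delta_rot":[0,0,0],"xyz":[0.3,0,0],"hand":1},{"delta_rot":[0,0,0],"xyz":[0.6,0,0],"hand":1},{"delta_rot":[0,0,0],"xyz":[0.8,0,0],"hand":1},{"delta_rot":[0,0,0],"xyz":[1,0,0],"hand":1},{"delta_rot":[0,0,0],"xyz":[1,0,0],"hand":1}]'; python3 pos.py
```

```text
time_s: 19.73
position: [0.5208, -0.071, 0.0239]
tcp_rot: [[0.98, -0.201, -0.001], [-0.201, -0.98, 0.0], [-0.001, 0.0, -1.0]]
force: [-1.8, 0.6, 1.6]
opening: 0.005
grasp_force: 1.0
lane mm -136.77 -1.09 F -1.91 0.21 [0.09 0.35 0.02]
```

```bash
cat >> pos.py <<'E'
import sys
sys.exit(0 if s["force"][:2]@u>-5.5 else 1)
E
python3 -m handwheel '[{"delta_rot":[0,0,0],"xyz":[0.2,0,0],"hand":1},{"delta_rot":[0,0,0],"xyz":[0.4,0,0],"hand":1},{"delta_rot":[0,0,0],"xyz":[0.6,0,0],"hand":1},{"delta_rot":[0,0,0],"xyz":[0.7,0,0],"hand":1},{"delta_rot":[0,0,0],"xyz":[0.7,0,0],"hand":1}]' >/dev/null; python3 pos.py &&
python3 -m handwheel '[{"delta_rot":[0,0,0],"xyz":[0.2,0,0],"hand":1},{"delta_rot":[0,0,0],"xyz":[0.4,0,0],"hand":1},{"delta_rot":[0,0,0],"xyz":[0.6,0,0],"hand":1},{"delta_rot":[0,0,0],"xyz":[0.7,0,0],"hand":1},{"delta_rot":[0,0,0],"xyz":[0.7,0,0],"hand":1}]' >/dev/null&& python3 pos.py &&
python3 -m handwheel '[{"delta_rot":[0,0,0],"xyz":[0.2,0,0],"hand":1},{"delta_rot":[0,0,0],"xyz":[0.4,0,0],"hand":1},{"delta_rot":[0,0,0],"xyz":[0.6,0,0],"hand":1},{"delta_rot":[0,0,0],"xyz":[0.7,0,0],"hand":1},{"delta_rot":[0,0,0],"xyz":[0.7,0,0],"hand":1}]' >/dev/null&& python3 pos.py &&
python3 -m handwheel '[{"delta_rot":[0,0,0],"xyz":[0.2,0,0],"hand":1},{"delta_rot":[0,0,0],"xyz":[0.4,0,0],"hand":1},{"delta_rot":[0,0,0],"xyz":[0.6,0,0],"hand":1},{"delta_rot":[0,0,0],"xyz":[0.7,0,0],"hand":1},{"delta_rot":[0,0,0],"xyz":[0.7,0,0],"hand":1}]' >/dev/null&& python3 pos.py
```

```text
lane mm -136.09 -1.08 F -1.85 -0.8 [ 0.09  0.34 -0.01]
lane mm -135.76 -1.05 F -2.77 -0.14 [ 0.1   0.55 -0.04]
lane mm -135.72 -1.03 F -5.63 -0.79 [ 0.05  0.86 -0.03]
```

```bash
python3 - <<'E'
from h import *
import pickle
from scipy.optimize import least_squares
M1,M2,M3=[pickle.load(open(f"w{i}.pkl","rb")) for i in(1,2,3)]
f=lambda a:np.array(a,float).reshape(-1,2)*.64-.18
t=np.radians(-11.5);u=np.array([np.cos(t),np.sin(t)]);G=np.array([.655,-.0972])
def lane(M,p,z):return (px2w("w",f(p),z,M)[0,:2]-G)@u
# rails/plate landmarks check in w3: bends z=24 (expect -22); flare ends ~ -42
print("bend w3",lane(M3,[318,121],.024),lane(M3,[493,121],.024),"w1",lane(M1,[346,110],.024),lane(M1,[425,110],.024))
for b in(38,40,42,44,46,48,50):
    z=.012+b/1e3
    print(b,"bot",lane(M3,[405,38],z).round(4),"top",lane(M3,[405,24],z+.014).round(4),"w1top",lane(M1,[385,82],z+.014).round(4))
zb=.0333-.0112
fx=lane(M3,[402,197],zb+.018);print("front",fx)
for h in(40,42,43,44,46):print(h,"rim rel origin",(lane(M3,[390,250],zb+h/1e3)-fx+.065).round(4))
E
```

```text
bend w3 -0.023533064977633213 -0.02343935883277992 w1 -0.020160985903534684 -0.020091078145649862
38 bot -0.006 top -0.0061 w1top -0.0072
40 bot -0.0064 top -0.0066 w1top -0.0075
42 bot -0.0068 top -0.007 w1top -0.0078
44 bot -0.0072 top -0.0075 w1top -0.008
46 bot -0.0077 top -0.0079 w1top -0.0083
48 bot -0.0081 top -0.0084 w1top -0.0086
50 bot -0.0085 top -0.0088 w1top -0.0088
front -0.044756025431686663
40 rim rel origin 0.0539
42 rim rel origin 0.0542
43 rim rel origin 0.0544
44 rim rel origin 0.0546
46 rim rel origin 0.0549
```

It has stalled where the bar was predicted. I press very slightly more, well under 15 N, to rule out stiction in the rails.

```bash
python3 -m handwheel '[{"delta_rot":[0,0,0],"xyz":[0.2,0,0],"hand":1},{"delta_rot":[0,0,0],"xyz":[0.4,0,0],"hand":1},{"delta_rot":[0,0,0],"xyz":[0.5,0,0],"hand":1},{"delta_rot":[0,0,0],"xyz":[0.5,0,0],"hand":1},{"delta_rot":[0,0,0],"xyz":[0.5,0,0],"hand":1}]' >/dev/null; python3 pos.py
```

```text
lane mm -135.68 -1.0 F -5.19 -0.05 [0.06 0.99 0.01]
```

```bash
python3 -m handwheel '[{"delta_rot":[0,0,0],"xyz":[0.2,0,0],"hand":1},{"delta_rot":[0,0,0],"xyz":[0.4,0,0],"hand":1},{"delta_rot":[0,0,0],"xyz":[0.6,0,0],"hand":1},{"delta_rot":[0,0,0],"xyz":[0.6,0,0],"hand":1},{"delta_rot":[0,0,0],"xyz":[0.6,0,0],"hand":1}]' >/dev/null; python3 pos.py; python3 - <<'E'
from h import *
cv2.imwrite("pics/t5.png",crop(vision.capture("top")[:,:,::-1].copy(),265,110,80,100,6))
E
```

```text
lane mm -135.69 -0.98 F -6.96 -1.37 [0.09 1.14 0.01]
```

View pics/t5.png

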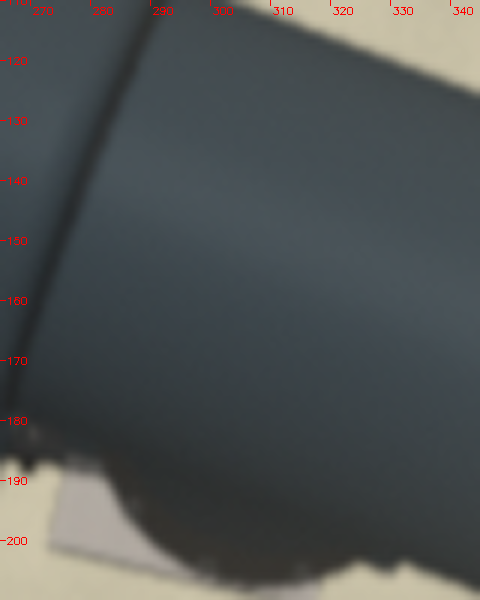

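The arm hides the bridge in the top view. The force data are clear, though: the position has been frozen at -135.7 for about 2 mm of commanded travel and the push rose to 7 N. The find catches on the bar. I back off lightly and prepare to grip the rear part.

```bash
python3 -m handwheel '[{"delta_rot":[0,0,0],"xyz":[-2,0,0],"hand":1},{"delta_rot":[0,0,0],"xyz":[-5,0,0],"hand":1},{"delta_rot":[0,0,0],"xyz":[-10,0,0],"hand":1},{"delta_rot":[0,0,0],"xyz":[-12,0,-15],"hand":0.5},{"delta_rot":[0,0,0],"xyz":[-12,0,-35],"hand":-0.5}]'
python3 -m handwheel '[{"delta_rot":[0,0,0],"xyz":[0,0,-15],"hand":-0.7},{"delta_rot":[0,0,0],"xyz":[0,0,-15],"hand":-0.7},{"delta_rot":[0,0,0],"xyz":[0,0,-15],"hand":-0.7},{"delta_rot":[0,0,0],"xyz":[0,0,-15],"hand":-0.7},{"delta_rot":[0,0,0],"xyz":[0,0,-15],"hand":-0.7}]'
python3 pos.py; python3 - <<'E'
from h import *
s=bot.read_state();T=vision.camera_model("wrist")["camera_from_world"];c=-T[:3,:3].T@T[:3,3];print("cam in tool",s["tcp_rot"].T@(c-s["position"]))
G=np.array([.655,-.0972]);t=np.radians(-11.5);u=np.array([np.cos(t),np.sin(t)]);v=np.array([-u[1],u[0]])
print(to([*(G-.0862*u-.001*v),.0245],-11.6))
E
```

```text
time_s: 23.52
position: [0.5121, -0.0692, 0.0596]
tcp_rot: [[0.98, -0.201, -0.001], [-0.201, -0.98, 0.0], [-0.001, -0.0, -1.0]]
force: [0.5, 0.0, 0.1]
opening: 0.151
grasp_force: 0.0
time_s: 24.15
position: [0.5117, -0.0691, 0.0733]
tcp_rot: [[0.98, -0.201, -0.002], [-0.201, -0.98, 0.001], [-0.002, -0.0, -1.0]]
force: [0.1, -0.4, 0.0]
opening: 0.718
grasp_force: 0.0
lane mm -145.99 -1.03 F 0.15 -0.41 [ 0.03  0.02 -0.04]
cam in tool [ 7.11674686e-02 -1.22608228e-04 -1.54024453e-01]
(array([59.9, -0.1, 48.7]), array([-0.0002,  0.0021,  0.0004]))
```

```bash
python3 -m handwheel '[{"delta_rot":[0,0,0],"xyz":[25,0,0],"hand":-0.7},{"delta_rot":[0,0,0],"xyz":[50,0,0],"hand":-0.7},{"delta_rot":[0,0,0],"xyz":[60,0,0],"hand":-0.7},{"delta_rot":[0,0,0],"xyz":[60,0,15],"hand":-0.7},{"delta_rot":[0,0,0],"xyz":[60,0,30],"hand":-0.7}]'
python3 -m handwheel '[{"delta_rot":[0,0,0],"xyz":[0,0,10],"hand":-0.7},{"delta_rot":[0,0,0],"xyz":[0,0,18],"hand":-0.7},{"delta_rot":[0,0,0],"xyz":[0,0,18],"hand":-0.7},{"delta_rot":[0,0,0],"xyz":[0,0,18],"hand":0},{"delta_rot":[0,0,0],"xyz":[0,0,18],"hand":1}]'
python3 pos.py
python3 -m handwheel '[{"delta_rot":[0,0,0],"xyz":[0,0,0],"hand":1},{"delta_rot":[0,0,0],"xyz":[0,0,0],"hand":1},{"delta_rot":[0,0,0],"xyz":[0,0,0],"hand":1},{"delta_rot":[0,0,0],"xyz":[-1,0,0],"hand":1},{"delta_rot":[0,0,0],"xyz":[-2,0,0],"hand":1}]'
```

```text
time_s: 24.78
position: [0.569, -0.0807, 0.0424]
tcp_rot: [[0.98, -0.201, -0.004], [-0.201, -0.98, 0.001], [-0.004, -0.0, -1.0]]
force: [-0.5, -0.1, -0.4]
opening: 0.849
grasp_force: 0.0
time_s: 25.4
position: [0.5712, -0.0814, 0.0263]
tcp_rot: [[0.98, -0.201, 0.0], [-0.201, -0.98, -0.0], [0.0, 0.0, -1.0]]
force: [-0.3, 0.2, 0.8]
opening: 0.703
grasp_force: 0.0
lane mm -85.29 -1.18 F -0.37 0.13 [ 0.08  0.   -0.01]
time_s: 26.02
position: [0.5703, -0.0813, 0.0262]
tcp_rot: [[0.98, -0.201, 0.002], [-0.201, -0.98, -0.001], [0.002, 0.0, -1.0]]
force: [2.0, -1.3, 2.8]
opening: 0.566
grasp_force: 30.0
```

```bash
python3 -m handwheel '[{"delta_rot":[0,0,0],"xyz":[-4,0,0],"hand":1},{"delta_rot":[0,0,0],"xyz":[-10,0,0],"hand":1},{"delta_rot":[0,0,0],"xyz":[-16,0,0],"hand":1},{"delta_rot":[0,0,0],"xyz":[-22,0,0],"hand":1},{"delta_rot":[0,0,0],"xyz":[-27,0,0],"hand":1}]'
python3 -m handwheel '[{"delta_rot":[0,0,0],"xyz":[-5,0,0],"hand":1},{"delta_rot":[0,0,0],"xyz":[-11,0,0],"hand":1},{"delta_rot":[0,0,0],"xyz":[-17,0,0],"hand":1},{"delta_rot":[0,0,0],"xyz":[-21,0,0],"hand":1},{"delta_rot":[0,0,0],"xyz":[-22,0,0],"hand":1}]'
python3 -m handwheel '[{"delta_rot":[0,0,0],"xyz":[0,0,0],"hand":0},{"delta_rot":[0,0,0],"xyz":[0,0,0],"hand":-0.5},{"delta_rot":[0,0,0],"xyz":[0,0,0],"hand":-0.7},{"delta_rot":[0,0,0],"xyz":[0,0,0],"hand":-0.7},{"delta_rot":[0,0,0],"xyz":[30,0,0],"hand":-0.7}]'
python3 pos.py
```

```text
time_s: 26.65
position: [0.5426, -0.0756, 0.0262]
tcp_rot: [[0.98, -0.201, 0.001], [-0.201, -0.98, -0.0], [0.001, 0.0, -1.0]]
force: [4.5, -1.3, 4.7]
opening: 0.569
grasp_force: 30.0
time_s: 27.28
position: [0.5212, -0.0712, 0.0262]
tcp_rot: [[0.98, -0.201, 0.001], [-0.201, -0.98, -0.0], [0.001, 0.0, -1.0]]
force: [5.0, -0.1, 5.7]
opening: 0.569
grasp_force: 30.0
time_s: 27.9
position: [0.5464, -0.0756, 0.0249]
tcp_rot: [[0.98, -0.201, -0.009], [-0.201, -0.98, 0.003], [-0.009, -0.001, -1.0]]
force: [0.7, 0.7, -0.3]
opening: 0.833
grasp_force: 0.0
lane mm -110.74 -0.51 F 0.56 0.83 [-0.04 -0.04 -0.05]
```

```bash
python3 -m handwheel '[{"delta_rot":[0,0,0],"xyz":[0,0,2],"hand":-0.7},{"delta_rot":[0,0,0],"xyz":[0,0,2.5],"hand":-0.4},{"delta_rot":[0,0,0],"xyz":[0,0,2.5],"hand":0},{"delta_rot":[0,0,0],"xyz":[0,0,2.5],"hand":1},{"delta_rot":[0,0,0],"xyz":[0,0,2.5],"hand":1}]'
python3 -m handwheel '[{"delta_rot":[0,0,0],"xyz":[0,0,0],"hand":1},{"delta_rot":[0,0,0],"xyz":[0,0,0],"hand":1},{"delta_rot":[0,0,0],"xyz":[0,0,0],"hand":1},{"delta_rot":[0,0,0],"xyz":[0,0,0],"hand":1},{"delta_rot":[0,0,0],"xyz":[0,0,-1],"hand":1}]'
python3 pos.py
python3 -m handwheel '[{"delta_rot":[0,0,0],"xyz":[0,0,-10],"hand":1},{"delta_rot":[0,0,0],"xyz":[0,0,-35],"hand":1},{"delta_rot":[0,0,0],"xyz":[0,0,-65],"hand":1},{"delta_rot":[0,0,0],"xyz":[0,0,-95],"hand":1},{"delta_rot":[0,0,0],"xyz":[0,0,-105],"hand":1}]'
python3 - <<'E'
from h import *
p=np.array([.5108,.2838]);t=np.radians(20.7);q=p+.005*np.array([np.cos(t),np.sin(t)])
print(q,to([*q,.125],20.7))
E
```

```text
time_s: 28.52
position: [0.5495, -0.0768, 0.0233]
tcp_rot: [[0.98, -0.201, -0.002], [-0.201, -0.98, 0.001], [-0.002, -0.0, -1.0]]
force: [-0.7, -0.3, -0.6]
opening: 0.573
grasp_force: 30.0
time_s: 29.15
position: [0.5507, -0.0771, 0.0242]
tcp_rot: [[0.98, -0.201, 0.0], [-0.201, -0.98, -0.0], [0.0, 0.0, -1.0]]
force: [0.7, -0.5, -2.2]
opening: 0.572
grasp_force: 30.0
lane mm -106.16 -1.14 F 0.75 -0.37 [ 0.03  0.03 -0.02]
time_s: 29.78
position: [0.5518, -0.0775, 0.1317]
tcp_rot: [[0.98, -0.201, 0.004], [-0.201, -0.98, -0.001], [0.004, 0.001, -1.0]]
force: [-0.4, -0.6, -3.1]
opening: 0.574
grasp_force: 30.0
[0.51547722 0.28556737] (array([-108.4, -348.4,    6. ]), array([ 0.0017, -0.0036, -0.5632]))
```

```bash
python3 -m handwheel '[{"delta_rot":[0,0,-0.09],"xyz":[-12,-38,0],"hand":1},{"delta_rot":[0,0,-0.18],"xyz":[-26,-84,0],"hand":1},{"delta_rot":[0,0,-0.27],"xyz":[-40,-130,0],"hand":1},{"delta_rot":[0,0,-0.36],"xyz":[-54,-176,0],"hand":1},{"delta_rot":[0,0,-0.45],"xyz":[-68,-222,0],"hand":1}]'
python3 - <<'E'
from h import *
print(to([.5155,.2856,.125],20.7))
E
```

```text
time_s: 30.4
position: [0.5277, 0.1555, 0.1289]
tcp_rot: [[0.969, 0.248, -0.002], [0.248, -0.969, 0.0], [-0.002, -0.001, -1.0]]
force: [0.1, 0.6, -1.9]
opening: 0.575
grasp_force: 30.0
(array([  20.5, -129. ,    3.9]), array([-0.0007,  0.0016, -0.1106]))
```

```bash
python3 -m handwheel '[{"delta_rot":[0,0.001,-0.06],"xyz":[7,-44,0],"hand":1},{"delta_rot":[0,0.001,-0.11],"xyz":[14,-88,0],"hand":1},{"delta_rot":[0,0.001,-0.11],"xyz":[20,-125,0],"hand":1},{"delta_rot":[0,0.001,-0.11],"xyz":[20,-125,0],"hand":1},{"delta_rot":[0,0.001,-0.11],"xyz":[20,-125,5],"hand":1}]'
python3 - <<'E'
from h import *
print(to([.5155,.2856,.0275],20.7))
E
```

```text
time_s: 31.02
position: [0.5167, 0.2799, 0.124]
tcp_rot: [[0.936, 0.351, -0.0], [0.351, -0.936, -0.0], [-0.0, -0.0, -1.0]]
force: [0.1, -0.6, -2.8]
opening: 0.566
grasp_force: 30.0
(array([ 0.9, -5.8, 96.5]), array([-0.0001,  0.0003, -0.0028]))
```

```bash
python3 -m handwheel '[{"delta_rot":[0,0,-0.003],"xyz":[1,-3,25],"hand":1},{"delta_rot":[0,0,-0.003],"xyz":[1,-4,50],"hand":1},{"delta_rot":[0,0,-0.003],"xyz":[1,-4,72],"hand":1},{"delta_rot":[0,0,-0.003],"xyz":[1,-4,90],"hand":1},{"delta_rot":[0,0,-0.003],"xyz":[1,-4,96],"hand":1}]'
python3 -m handwheel '[{"delta_rot":[0,0,0],"xyz":[0,0,2],"hand":1},{"delta_rot":[0,0,0],"xyz":[0,0,4],"hand":1},{"delta_rot":[0,0,0],"xyz":[0,0,5.5],"hand":1},{"delta_rot":[0,0,0],"xyz":[0,0,6.5],"hand":1},{"delta_rot":[0,0,0],"xyz":[0,0,7],"hand":1}]'
```

```text
time_s: 31.65
position: [0.5159, 0.2832, 0.0271]
tcp_rot: [[0.936, 0.352, -0.002], [0.352, -0.936, -0.0], [-0.002, -0.001, -1.0]]
force: [0.4, 0.4, -2.2]
opening: 0.574
grasp_force: 30.0
time_s: 32.28
position: [0.5165, 0.2844, 0.0216]
tcp_rot: [[0.935, 0.353, 0.0], [0.353, -0.935, 0.001], [0.001, -0.0, -1.0]]
force: [-0.9, 0.4, -1.6]
opening: 0.577
grasp_force: 30.0
```

Contact is expected near z = 0.0173.

```bash
python3 -m handwheel '[{"delta_rot":[0,0,0],"xyz":[0,0,0.8],"hand":1},{"delta_rot":[0,0,0],"xyz":[0,0,1.6],"hand":1},{"delta_rot":[0,0,0],"xyz":[0,0,2.4],"hand":1},{"delta_rot":[0,0,0],"xyz":[0,0,2.9],"hand":1},{"delta_rot":[0,0,0],"xyz":[0,0,2.9],"hand":1}]'
python3 -m handwheel '[{"delta_rot":[0,0,0],"xyz":[0,0,0.2],"hand":1},{"delta_rot":[0,0,0],"xyz":[0,0,0.4],"hand":1},{"delta_rot":[0,0,0],"xyz":[0,0,0.6],"hand":1},{"delta_rot":[0,0,0],"xyz":[0,0,0.8],"hand":1},{"delta_rot":[0,0,0],"xyz":[0,0,0.8],"hand":1}]'
```

```text
time_s: 32.9
position: [0.5164, 0.2843, 0.0185]
tcp_rot: [[0.936, 0.353, -0.0], [0.353, -0.936, 0.0], [0.0, -0.001, -1.0]]
force: [0.3, -0.5, -2.1]
opening: 0.571
grasp_force: 30.0
time_s: 33.52
position: [0.5165, 0.2843, 0.0177]
tcp_rot: [[0.936, 0.353, -0.0], [0.353, -0.936, 0.001], [0.0, -0.001, -1.0]]
force: [0.6, 0.8, -1.7]
opening: 0.573
grasp_force: 30.0
```

```bash
python3 -m handwheel '[{"delta_rot":[0,0,0],"xyz":[0,0,0.2],"hand":1},{"delta_rot":[0,0,0],"xyz":[0,0,0.4],"hand":1},{"delta_rot":[0,0,0],"xyz":[0,0,0.6],"hand":1},{"delta_rot":[0,0,0],"xyz":[0,0,0.6],"hand":1},{"delta_rot":[0,0,0],"xyz":[0,0,0.6],"hand":1}]'
```

```text
time_s: 34.15
position: [0.5165, 0.2843, 0.0173]
tcp_rot: [[0.936, 0.353, 0.0], [0.353, -0.936, 0.001], [0.0, -0.0, -1.0]]
force: [-0.6, 0.5, -0.7]
opening: 0.576
grasp_force: 30.0
```

```bash
python3 -m handwheel '[{"delta_rot":[0,0,0],"xyz":[0,0,0.2],"hand":1},{"delta_rot":[0,0,0],"xyz":[0,0,0.3],"hand":1},{"delta_rot":[0,0,0],"xyz":[0,0,0.3],"hand":1},{"delta_rot":[0,0,0],"xyz":[0,0,0.3],"hand":1},{"delta_rot":[0,0,0],"xyz":[0,0,0.3],"hand":1}]'
python3 -m handwheel '[{"delta_rot":[0,0,0],"xyz":[0,0,0],"hand":0},{"delta_rot":[0,0,0],"xyz":[0,0,0],"hand":-0.4},{"delta_rot":[0,0,0],"xyz":[0,0,0],"hand":-0.7},{"delta_rot":[0,0,0],"xyz":[0,0,0],"hand":-0.7},{"delta_rot":[0,0,0],"xyz":[0,0,-2],"hand":-0.7}]'
python3 -m handwheel '[{"delta_rot":[0,0,0],"xyz":[0,0,-20],"hand":-0.7},{"delta_rot":[0,0,0],"xyz":[0,0,-50],"hand":-0.7},{"delta_rot":[0,0,0],"xyz":[0,0,-85],"hand":-0.7},{"delta_rot":[0,0,0],"xyz":[-40,0,-125],"hand":-0.7},{"delta_rot":[0,0,0],"xyz":[-80,0,-165],"hand":-0.7}]'
python3 -m handwheel '[{"delta_rot":[0,0,0],"xyz":[0,0,-50],"hand":-0.7},{"delta_rot":[0,0,0],"xyz":[0,0,-50],"hand":-0.7},{"delta_rot":[0,0,0],"xyz":[0,0,-50],"hand":-0.7},{"delta_rot":[0,0,0],"xyz":[0,0,-50],"hand":-0.7},{"delta_rot":[0,0,0],"xyz":[0,0,-50],"hand":-0.7}]'
python3 - <<'E'
from h import *
cv2.imwrite("pics/w6.png",cv2.resize(vision.capture("wrist")[:,:,::-1],(800,600),interpolation=cv2.INTER_CUBIC))
E
```

```text
time_s: 34.78
position: [0.5165, 0.2843, 0.0173]
tcp_rot: [[0.936, 0.353, 0.0], [0.353, -0.936, 0.001], [0.0, -0.0, -1.0]]
force: [-1.9, 0.0, 5.7]
opening: 0.571
grasp_force: 30.0
time_s: 35.4
position: [0.5164, 0.2843, 0.0186]
tcp_rot: [[0.936, 0.353, -0.0], [0.353, -0.936, 0.0], [-0.0, -0.001, -1.0]]
force: [-0.4, -0.6, 0.3]
opening: 0.836
grasp_force: 0.0
time_s: 36.02
position: [0.4409, 0.2556, 0.1849]
tcp_rot: [[0.936, 0.353, 0.0], [0.353, -0.936, 0.001], [0.0, -0.0, -1.0]]
force: [0.6, -0.3, 0.3]
opening: 0.848
grasp_force: 0.0
time_s: 36.65
position: [0.4411, 0.2557, 0.2325]
tcp_rot: [[0.936, 0.353, -0.003], [0.353, -0.936, -0.0], [-0.003, -0.001, -1.0]]
force: [0.8, -0.1, 0.3]
opening: 0.85
grasp_force: 0.0
```

View pics/w6.png

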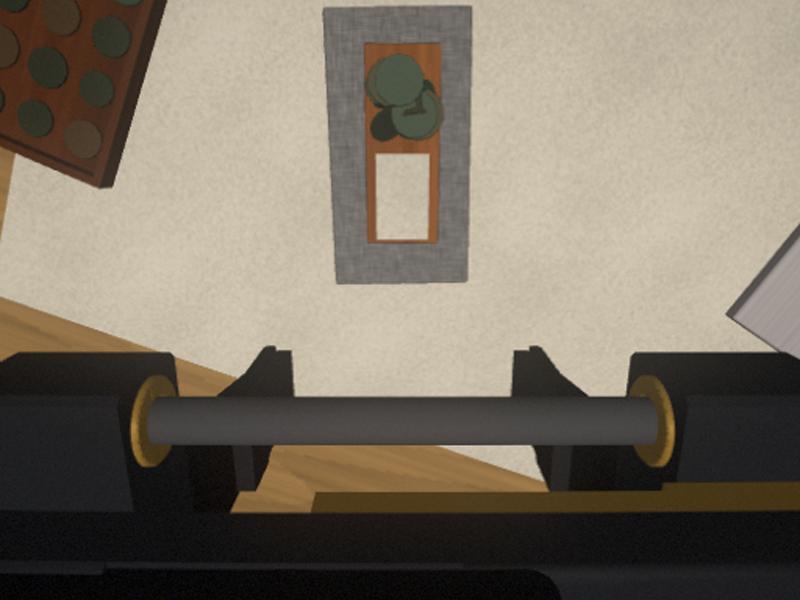

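The find lies flat and centred on its own pad: pad from (324,8) to (468,283), mount from (364,43) to (440,242). The gripper is clear of everything, so I hand in.

```bash
python3 -c "
from rig import workorder;print(workorder.hand_in())"
```

```text
the job is handed in; nothing more can be done
None
```

The find is too high for the drawer: it caught on the bar under a gentle push of about 7 N. I drew it back, laid it flat on its foam pad again, and handed the job in.

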